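Piston rod from spring clips to V-blocks

TASK

Snap the piston rod straight forward out of the two spring clips that hold it, then lay it down, centred, in the pair of V-blocks so that it can be measured, and let go. Set it down gently rather than dropping or forcing it, and leave the other things on the bench where they are.

Things in the scene. Friction and masses are not known exactly. Their poses are not given: they have to be found in the camera images.
- rod: Hollow chromed piston rod, 24 mm diameter over its 170 mm round length, with a brass stub (17 mm across) on the +y end and a dark stub on the -y end; 194 mm long in all, 0.2 kg. Origin on its axis at mid-length; its y axis runs along the rod. It lies level in two spring clips; take it at its middle, between them, from above.
- clip_rack: Grey clip holder, fixed to the bench: base 100 x 180 x 10 mm and two posts 18 mm wide at y = +-65 mm, from x = 21 to 35 mm, 130 mm high; between the posts nothing is higher than 32 mm. Each post carries a dark C-shaped spring clip, 14 mm wide, that opens to -x. Origin at bench level, straight below the clipped rod's axis, midway between the clips; x points to the rear, y along the clipped rod.
- v_cradle: Two blue V-blocks with bright 90 degree V faces, fixed on a dark plate 70 x 170 x 8 mm. Origin at bench level under the middle; y runs along the grooves. Blocks at y = +-58 mm, each 26 mm along y, 56 mm along x, tops at z = 60 mm; grooves 44 mm wide at the top; only the plate between them. A seated rod lies at x = 0, axis at z = 55 mm. Either end of the rod may point either way.
- valve_body: Black hydraulic valve body, 80 x 108 x 42 mm, a bystander; origin under its middle.
- pump_barrel: Black pump barrel, 35 x 52 x 50 mm, standing, a bystander; origin under its middle.
- jar_1: Small white jar with black lid, 34 mm across and 34 mm high, a bystander; origin under its middle.
- clip_middle (a point): Point on the clipped rod's axis midway between the clips, 110 mm above the bench; axes as the clip holder's. Each clip has an upper and a lower sprung jaw that give way to a pull toward -x of this frame (about 6 to 15 N on the rod in all); the rod is clear of them after 25 mm. They do not let it out upward.
- microscope: Cream stereo microscope, fixed to the bench, a bystander that stands to the right of the work; about 280 mm from front to back, 195 mm wide and 360 mm high. Swing the arm past it high up or folded back. Origin under its foot.

How it is judged:
By the outcome, as a careful person would: the job done as asked, in the order asked, and still so for the second after the job is handed in, with the robot touching nothing.
It also fails if it takes over 43 s, if anything falls off the work surface, if the arm or the gripper's body presses on something with over 40 N, if the wrist force passes 120 N, or if a joint passes its speed limit or range.

ROBOT

A 7-joint arm with a two-finger parallel gripper is mounted at the origin on a cart in front of the work surface, level with it; the furniture and walls round the work are solid. World frame = base frame: x ahead of the robot, y to its left, z up, the work surface at z = 0. Lengths are in mm, angles in rad, forces in N, time in s.
With the tool pointing down it reaches from about 400 to 875 mm from the base axis. Payload 6.5 kg.
Tool frame: the origin (TCP) lies at the very end of the fingers, on their centre line; the grasp point (between the pads) lies 19 mm behind it; z points along the fingers, y is the direction in which the jaws open and shut (so a half turn about z gives the same grasp; the last joint's range is limited). The gripper opens to 88 mm and grips with 3 to 60 N. Pads are 18 mm wide; open, the fingers measure 123 mm over their backs; the gripper's body (75 mm by 187 mm) begins 45 mm behind the grasp point.
Start: joints at [-1.395, 0.536, -0.004, 1.538, 0.003, 1.067, -0.071], TCP at [155.638, 631.084, 238.716] pointing down, gripper open.
Joint ranges: [-2.7, 2.7], [-0.37, 2.16], [-1.27, 1.26], [0.24, 2.4], [-1.31, 4.45], [0.19, 1.91], [-2.76, 2.76]. Speed limits (rad/s): [2.39, 2.39, 3.14, 3.14, 3.14, 3.14, 3.14].

INTERFACE

Orientations are given as a unit quaternion [w, x, y, z].
In Python, from station import arm gives the robot as it stands. The module is installed in compiled form; this text tells all that it offers.
- The arm moves only by the shell command python3 -m inch 'ROWS' [OPENING] [FORCE]. ROWS is JSON, one flat list of numbers, 6 for each row, row after row: the shift along the world's x, y, z in m, then the turn, a rotation vector about the world's x, y, z in rad. In form: [x, y, z, ax, ay, az, x, y, z, ax, ay, az, ...]. A call has exactly 5 rows; each row is the pose to reach, as a shift and turn from the pose commanded when the call began; what a row does not reach only later rows make up. A row lasts 1/10 s, in which the tool goes at most 50 mm and 8.59 degrees, less where a joint would pass 70% of its speed; a pose out of reach is approached as far as the arm can. A call with a gripper value outside its range is refused whole. OPENING is the finger opening in m, from 0 to 0.0881, set as the call begins (- or left out, the last holds). The fingers move at their own pace and stop on an object; FORCE is the grip in N (left out, the last holds). Time passes only in rows, so rows that repeat a pose let the fingers close, or fill a call up. It gives the time, the measured TCP pose, the force and the opening at its end, in the units of the state.
- arm.get_state(): the state, without advancing time (a new reading comes with each control period).
- arm.camera(name): name is "scene" or "top"; returns the picture (420x560x3 uint8, red, green, blue); there is no depth.
- arm.get_calibration(name): a dict with "camera_matrix" (3x3 intrinsics, pixels), "xyz" and "attitude" of the camera in the world. Camera axes: x right, y down, z forward; pixel columns grow to the right and rows downward; lengths in mm; the calibration is good to about 2 mm. A picture is of the moment at which its call begins. get_calibration takes no time and is no camera call.
- arm.sign_off(): hands the job in, once; it reports no verdict.
Trained networks look in the newest picture that a camera, given by its name, has taken for a name from the list of things; names that differ only in an ending like _2 or _b are one class to them, and where a whole thing is asked for, a point or a joint stands for the part that bears it (a point fixed in the world has none). Each returns a list of dicts, best first, with "conf" (0 to 1); they miss things now and then, are a little off and sometimes report something else, mostly with a low value. They report only what shows in the picture. A call takes as long as a camera call.
- arm.search_frame(camera, label): "pixel" ([column, row] in pixels, amid what is visible of it).
- arm.place_of(camera, label): "pixel" ([column, row] in pixels: a listed point, or the origin of a listed thing).
The state is a dict: "clock": time; "joints": joint angles; "qd": joint speeds; "tau": joint torques, N m; "tool_pos": TCP position; "tcp_rot": TCP orientation; "contact_force": force on the tool from outside, world axes, zero at the start; "moment": the same for the moment, N m; "width": finger opening in mm.
Only numpy, scipy, OpenCV 4.12 (cv2) and the standard library are available. Lean on these libraries where they do the work, as an engineer would, in place of code of your own. Each camera call takes 0.05 s, during which the arm holds its last target.

## Working session

There is one attempt and no reset: what is moved stays moved. The work goes in short steps, Python scripts to look and compute and a shell command to move; the robot and the scene stay as the last step left them, time stands still between calls to the robot, and variables do not carry over. Pictures are saved under pics/ and viewed, and the job is handed in when it is done.

```bash
mkdir -p pics; python3 - <<'E'
from station import arm
import cv2
s=arm.get_state();print(s)
for c in("scene","top"):
    im=arm.camera(c);cv2.imwrite(f"pics/{c}0.png",im[:,:,::-1]);print(c,arm.get_calibration(c))
    for l in("rod","clip_rack","v_cradle","clip_middle","microscope","valve_body","pump_barrel","jar_1"):
        print(l,[(d["pixel"],round(d["conf"],2)) for d in arm.place_of(c,l)[:2]])
E
```

```text
{'clock': 0.0, 'joints': array([-1.39522793,  0.53716476, -0.00445474,  1.53884681,  0.00259888,
        1.0672895 , -0.07117676]), 'qd': array([-2.21790043e-03, -5.90854989e-05,  4.65554594e-04, -7.01079098e-04,
       -9.83019847e-05, -1.09447421e-03, -2.18728017e-03]), 'tau': array([ 2.87271232e-04, -5.70986438e+01,  9.91117805e-01, -2.51605225e+01,
       -5.61565999e-02,  1.79142714e-02,  1.61411035e-04]), 'tool_pos': array([155.48456559, 630.50839589, 237.85008975]), 'tcp_rot': array([-4.48894542e-05,  1.20536137e-01,  9.92708575e-01, -8.50131788e-04]), 'contact_force': array([-0.54687569, -0.04337496, -0.4161437 ]), 'moment': array([-0.01386094, -0.05019808,  0.00244759]), 'width': 88.09966174340484}
scene {'camera_matrix': array([[471.73564881,   0.        , 285.01983536],
       [  0.        , 471.73564881, 209.60191453],
       [  0.        ,   0.        ,   1.        ]]), 'xyz': array([   1.70409925, -618.53139942,  982.36584135]), 'attitude': array([-0.41308723,  0.86596528, -0.25276199,  0.12479767])}
rod [([303.3, 213.3], 0.91)]
clip_rack [([300.3, 240.4], 0.75)]
v_cradle [([227.5, 252.5], 0.7)]
clip_middle [([301.0, 213.1], 0.84), ([224.5, 255.7], 0.56)]
microscope []
valve_body [([234.1, 198.2], 0.65)]
pump_barrel [([198.4, 212.8], 0.49)]
jar_1 [([372.4, 252.4], 0.43)]
top {'camera_matrix': array([[402.28940037,   0.        , 274.44126707],
       [  0.        , 402.28940037, 210.90856446],
       [  0.        ,   0.        ,   1.        ]]), 'xyz': array([ 397.3286988 ,  264.61913161, 1324.02233355]), 'attitude': array([-0.05367216,  0.70951446, -0.70099907,  0.04805034])}
rod [([285.1, 194.8], 0.97)]
clip_rack [([279.0, 203.1], 0.63)]
v_cradle [([259.7, 268.1], 0.72)]
clip_middle [([280.6, 196.5], 0.96)]
microscope []
valve_body [([194.5, 224.1], 0.92)]
pump_barrel [([195.6, 263.6], 0.63)]
jar_1 [([332.1, 157.3], 0.48)]
```

View pics/scene0.png

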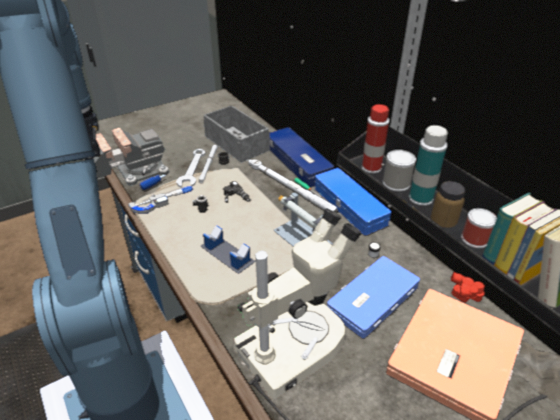

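View pics/top0.png

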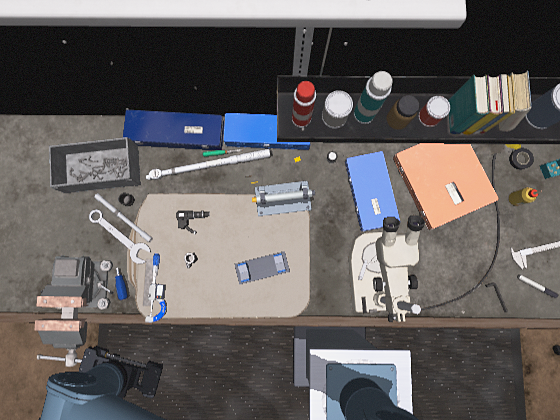

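```bash
cat > h.py <<'E'
import numpy as np,cv2
from scipy.spatial.transform import Rotation as R
from station import arm
def cal(c):
    k=arm.get_calibration(c);q=k["attitude"];return k["camera_matrix"],np.array(k["xyz"]),R.from_quat([q[1],q[2],q[3],q[0]]).as_matrix()
def ray(c,p):
    K,t,A=cal(c);return t,A@np.linalg.inv(K)@np.array([p[0],p[1],1.])
def onz(c,p,z):
    t,d=ray(c,p);return t+d*(z-t[2])/d[2]
def proj(c,P):
    K,t,A=cal(c);v=(np.atleast_2d(P)-t)@A@K.T;return v[:,:2]/v[:,2:]
def tri(p,q):
    M=[];b=[]
    for c,x in(("scene",p),("top",q)):
        t,d=ray(c,x);d=d/np.linalg.norm(d);Q=np.eye(3)-np.outer(d,d);M.append(Q);b.append(Q@t)
    return np.linalg.lstsq(np.vstack(M),np.hstack(b),rcond=None)[0]
E
python3 - <<'E'
from h import *
np.set_printoptions(precision=1,suppress=True)
for n,p,q in(("rod",[303.3,213.3],[285.1,194.8]),("rack",[300.3,240.4],[279,203.1]),("vc",[227.5,252.5],[259.7,268.1]),("cm",[301,213.1],[280.6,196.5]),("valve",[234.1,198.2],[194.5,224.1]),("pump",[198.4,212.8],[195.6,263.6])):
    print(n,tri(p,q))
for n,q,z in(("rod",[285.1,194.8],110),("rack",[279,203.1],0),("vc",[259.7,268.1],0),("cm",[280.6,196.5],110)): print(n,onz("top",q,z))
for c,(x,y,w,h) in dict(top=(220,165,110,130),scene=(190,170,150,110)).items():
    im=cv2.imread(f"pics/{c}0.png")[y:y+h,x:x+w];cv2.imwrite(f"pics/{c}0z.png",cv2.resize(im,None,fx=5 if c=="scene" else 4.5,fy=5 if c=="scene" else 4.5,interpolation=cv2.INTER_CUBIC))
E
```

```text
rod [624.4 242.7 113.2]
rack [622.6 258.5  -6.1]
vc [405.  319.7   5.5]
cm [622.4 255.3 105.6]
valve [544.3 537.1  10.1]
pump [412.8 529.7   9.2]
rod [623.6 243.4 110. ]
rack [615.7 261.5   0. ]
vc [400.3 322.1   0. ]
cm [618.1 257.1 110. ]
```

View pics/top0z.png

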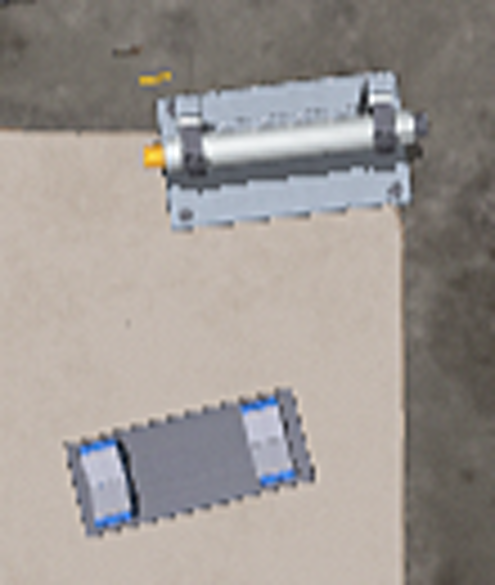

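View pics/scene0z.png

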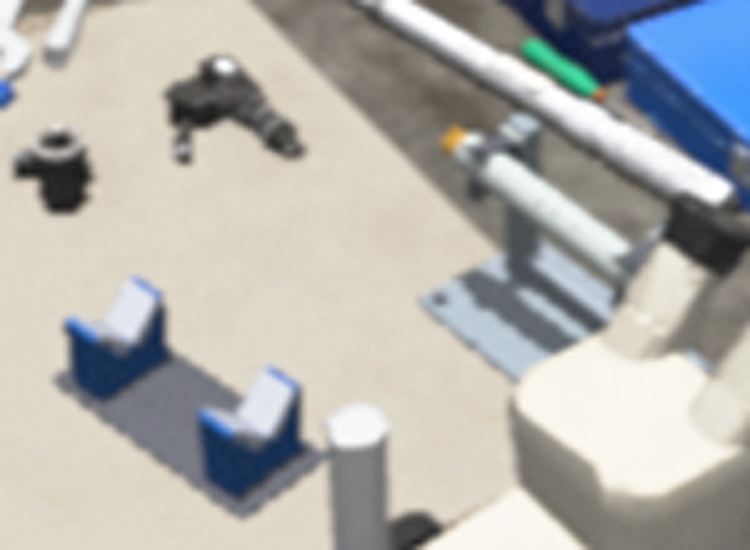

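```bash
cat > fit.py <<'E'
from h import *
from scipy.optimize import least_squares
np.set_printoptions(precision=2,suppress=True)
T=lambda a:(np.array(a)+.5)/4.5-.5+[220,165]
S=lambda a:(np.array(a)+.5)/5-.5+[190,170]
def fit(n,obs,x0):
    def res(v):
        c,s=np.cos(v[2]),np.sin(v[2]);r=[]
        for cam,L,p in obs:
            x,y,z=L;W=[v[0]+c*x-s*y,v[1]+s*x+c*y,z]
            r.append(proj(cam,W)[0]-p)
        return np.ravel(r)
    f=least_squares(res,x0,x_scale=[1,1,.01],loss="soft_l1");print(n,f.x,"deg",np.degrees(f.x[2]));print(res(f.x).reshape(-1,2).tolist() if 0 else res(f.x).reshape(-1,2))
    return f.x
tc=[((67,443),(35,85,8)),((290,389),(35,-85,8)),((315,478),(-35,-85,8)),((92,534),(-35,85,8)),
((78,447),(28,71,60)),((115,440),(28,45,60)),((133,516),(-28,45,60)),((97,527),(-28,71,60)),
((241,408),(28,-45,60)),((277,397),(28,-71,60)),((298,475),(-28,-71,60)),((261,485),(-28,-45,60))]
sc=[((137,278),(28,71,60)),((162,292),(28,45,60)),((67,320),(-28,71,60)),((95,340),(-28,45,60)),((270,368),(28,-45,60)),((298,385),(28,-71,60)),((202,410),(-28,-45,60)),((232,430),(-28,-71,60))]
a=[("top",L,T(p)) for p,L in tc];b=[("scene",L,S(p)) for p,L in sc]
fit("cradle top",a,[400,322,.2]);fit("cradle scene",b,[400,322,.2]);fit("both",a+b,[400,322,.2])
tr=[((158,99),(50,90,10)),((395,72),(50,-90,10)),((411,205),(-50,-90,10)),((175,230),(-50,90,10)),((146,157),(0,97,110)),((428,125),(0,-97,110))]
fit("rack base",[("top",L,T(p)) for p,L in tr[:4]],[620,255,.1])
fit("rod",[("top",L,T(p)) for p,L in tr[4:]],[620,255,.1])
fit("rack+rod",[("top",L,T(p)) for p,L in tr],[620,255,.1])
E
python3 fit.py
```

```text
cradle top [403.25 314.45   0.26] deg 14.837627733837744
[[-0.53  0.05]
 [ 0.65 -0.79]
 [ 0.45  0.5 ]
 [-1.1   1.07]
 [ 0.13 -0.  ]
 [ 0.01 -0.5 ]
 [ 0.23  0.27]
 [ 0.08 -0.1 ]
 [-0.01 -0.47]
 [ 0.06 -0.06]
 [-0.17  0.16]
 [-0.06 -0.  ]]
cradle scene [407.19 314.1    0.27] deg 15.28955927129324
[[-0.18 -0.85]
 [ 0.69  0.21]
 [-0.59 -0.04]
 [-0.33 -0.  ]
 [ 0.28 -1.05]
 [ 1.08 -0.24]
 [-0.52  0.62]
 [-0.11  1.04]]
both [404.74 314.15   0.26] deg 14.946676941545608
[[-0.44 -0.36]
 [ 0.71 -1.28]
 [ 0.55 -0.01]
 [-0.96  0.65]
 [ 0.23 -0.43]
 [ 0.1  -0.94]
 [ 0.36 -0.19]
 [ 0.21 -0.54]
 [ 0.07 -0.97]
 [ 0.13 -0.58]
 [-0.07 -0.37]
 [ 0.05 -0.52]
 [-0.78 -0.62]
 [ 0.04  0.47]
 [-1.29  0.15]
 [-1.07  0.22]
 [-0.51 -0.67]
 [ 0.25  0.17]
 [-1.42  0.96]
 [-1.06  1.41]]
rack base [630.69 248.91   0.12] deg 7.083521071347684
[[-0.41 -0.13]
 [ 0.58 -0.07]
 [ 0.75 -0.15]
 [-1.04  0.34]]
rod [619.96 248.49   0.13] deg 7.223463429555478
[[-0.1   0.01]
 [ 0.1  -0.01]]
rack+rod [628.62 248.71   0.13] deg 7.227060021578285
[[-0.4   0.55]
 [ 0.6   0.48]
 [ 0.84  0.4 ]
 [-0.95  1.03]
 [-0.11 -2.77]
 [ 0.02 -2.79]]
```

Top view: the rod is in the clips at about (284,195), with its brass end to the left. The cradle is at about (262,268) and the microscope is well to the right. From the fits, the rod centre is (620, 248.5) with yaw 7.2°, and the cradle is (404.5, 314.3) with yaw 14.9°. Next I move above the rod.

```bash
python3 -m inch '[0.031,-0.0255,0,0,0,-0.08, 0.062,-0.051,0,0,0,-0.16, 0.093,-0.0765,0,0,0,-0.24, 0.124,-0.102,0,0,0,-0.32, 0.155,-0.1275,0,0,0,-0.4]' 0.088
python3 -m inch '[0.031,-0.0255,0,0,0,-0.08, 0.062,-0.051,0,0,0,-0.16, 0.093,-0.0765,0,0,0,-0.24, 0.124,-0.102,0,0,0,-0.32, 0.155,-0.1275,0,0,0,-0.4]'
python3 -m inch '[0.031,-0.0255,0,0,0,-0.08, 0.062,-0.051,0,0,0,-0.16, 0.093,-0.0765,0,0,0,-0.24, 0.124,-0.102,0,0,0,-0.32, 0.155,-0.1275,0,0,0,-0.4]'
python3 -m inch '[0,0,0,0,0,0, 0,0,0,0,0,0, 0,0,0,0,0,0, 0,0,0,0,0,0, 0,0,0,0,0,0]'
python3 - <<'E'
from h import *
for c in("scene","top"):
    im=arm.camera(c);cv2.imwrite(f"pics/{c}1.png",im[:,:,::-1])
E
python3 -c "
import cv2
cv2.imwrite('pics/top1z.png',cv2.resize(cv2.imread('pics/top1.png')[150:300,200:400],None,fx=4,fy=4,interpolation=2))"
```

```text
clock: 1.4
tool_pos: [311.8, 502.5, 238.9]
tcp_rot: [0.0, 0.317, 0.948, 0.0]
contact_force: [-0.1, 0.3, -0.3]
width: 88.0
clock: 1.9
tool_pos: [466.8, 375.0, 238.9]
tcp_rot: [0.0, 0.499, 0.867, 0.0]
contact_force: [0.3, 0.3, 0.9]
width: 88.3
clock: 2.4
tool_pos: [621.7, 247.7, 238.8]
tcp_rot: [-0.0, 0.661, 0.75, 0.0]
contact_force: [0.5, 0.1, -0.1]
width: 88.1
clock: 2.9
tool_pos: [619.9, 249.9, 238.8]
tcp_rot: [-0.0, 0.659, 0.752, 0.0]
contact_force: [-0.0, 0.6, 0.1]
width: 87.9
```

View pics/top1z.png

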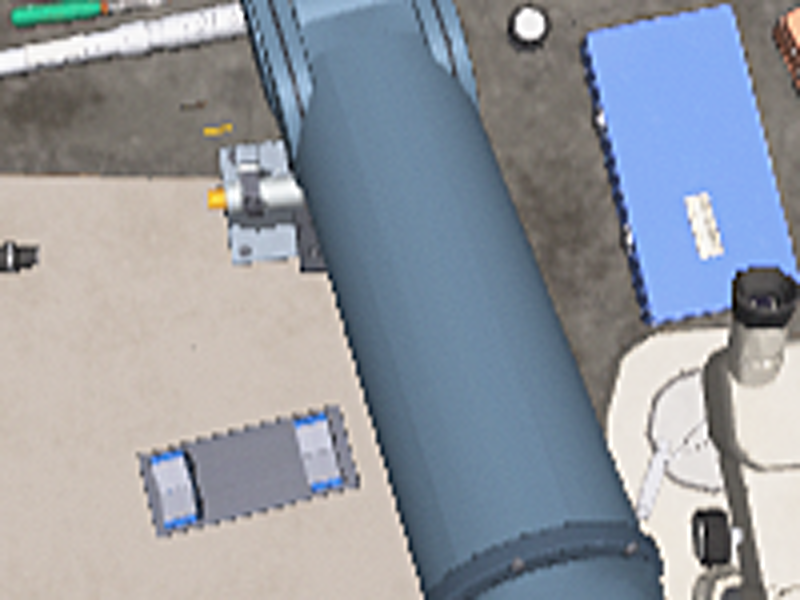

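View pics/scene1.png

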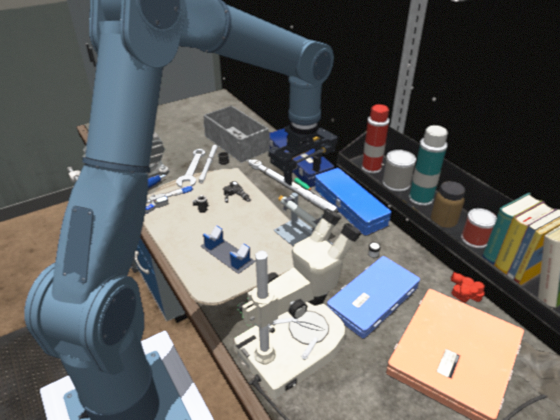

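The arm is high and clear, and the jaw axis is at about 7.5°, perpendicular to the rod. Next I descend straight over the rod.

```bash
python3 -m inch '[0,0,-0.03,0,0,0, 0,0,-0.06,0,0,0, 0,0,-0.09,0,0,0, 0,0,-0.115,0,0,0, 0,0,-0.13,0,0,0]'
python3 -m inch '[0,0,-0.008,0,0,0, 0,0,-0.014,0,0,0, 0,0,-0.017,0,0,0, 0,0,-0.017,0,0,0, 0,0,-0.017,0,0,0]'
python3 - <<'E'
from h import *
for c in("scene","top"):
    im=arm.camera(c);cv2.imwrite(f"pics/{c}2.png",im[:,:,::-1])
cv2.imwrite('pics/scene2z.png',cv2.resize(cv2.imread('pics/scene2.png')[120:270,200:400],None,fx=4,fy=4,interpolation=2))
E
```

```text
clock: 3.5
tool_pos: [619.4, 248.5, 106.6]
tcp_rot: [-0.001, 0.66, 0.751, -0.001]
contact_force: [0.3, 0.4, 0.2]
width: 88.1
clock: 4.0
tool_pos: [621.2, 248.8, 92.6]
tcp_rot: [0.0, 0.66, 0.751, 0.001]
contact_force: [0.7, -0.9, -0.2]
width: 87.8
```

View pics/scene2z.png

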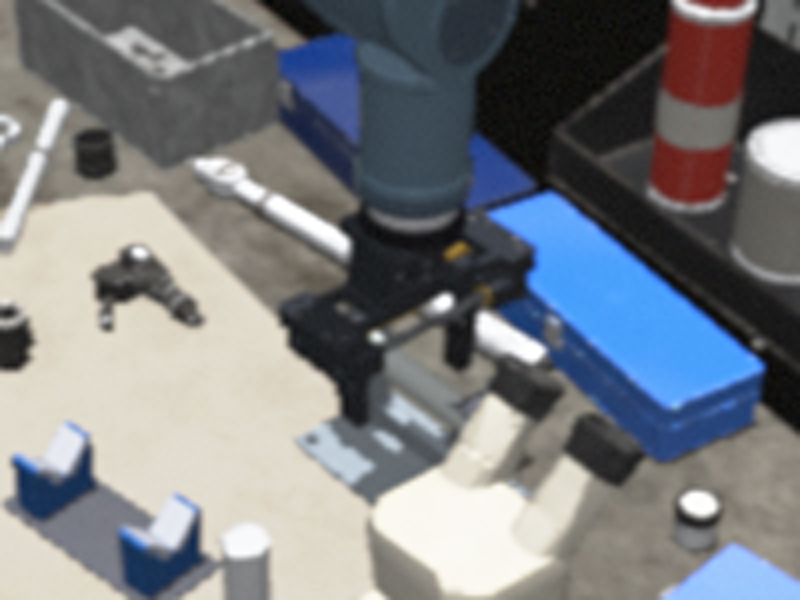

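The fingers straddle the rod between the posts. I close lightly first to check the centring.

```bash
python3 -m inch '[0,0,0,0,0,0, 0,0,0,0,0,0, 0,0,0,0,0,0, 0,0,0,0,0,0, 0,0,0,0,0,0]' 0.015 6
python3 -m inch '[0,0,0,0,0,0, 0,0,0,0,0,0, 0,0,0,0,0,0, 0,0,0,0,0,0, 0,0,0,0,0,0]'
python3 -m inch '[0,0,0,0,0,0, 0,0,0,0,0,0, 0,0,0,0,0,0, 0,0,0,0,0,0, 0,0,0,0,0,0]'
```

```text
clock: 4.6
tool_pos: [620.6, 248.6, 91.7]
tcp_rot: [0.0, 0.66, 0.751, -0.0]
contact_force: [-0.5, 0.2, -0.1]
width: 50.2
clock: 5.1
tool_pos: [620.7, 248.6, 91.8]
tcp_rot: [0.0, 0.66, 0.751, 0.0]
contact_force: [-0.7, -0.9, -0.1]
width: 23.5
clock: 5.6
tool_pos: [620.7, 248.6, 91.8]
tcp_rot: [0.0, 0.66, 0.751, 0.0]
contact_force: [0.6, 0.1, 0.7]
width: 23.5
```

The rod is gripped at 23.5 mm with under 1 N side force, so it's well centred. I grip firmly and pull straight forward.

```bash
python3 -m inch '[0,0,0,0,0,0, 0,0,0,0,0,0, 0,0,0,0,0,0, 0,0,0,0,0,0, 0,0,0,0,0,0]' 0.015 45
python3 -m inch '[-0.002,-0.0003,0,0,0,0, -0.004,-0.0005,0,0,0,0, -0.006,-0.0008,0,0,0,0, -0.009,-0.0011,0,0,0,0, -0.012,-0.0015,0,0,0,0]'
python3 -m inch '[-0.004,-0.0005,0,0,0,0, -0.008,-0.001,0,0,0,0, -0.012,-0.0015,0,0,0,0, -0.016,-0.002,0,0,0,0, -0.020,-0.0025,0,0,0,0]'
python3 -m inch '[-0.006,-0.0008,0,0,0,0, -0.012,-0.0015,0,0,0,0, -0.018,-0.0023,0,0,0,0, -0.024,-0.003,0,0,0,0, -0.030,-0.0038,0,0,0,0]'
python3 -m inch '[0,0,0,0,0,0, 0,0,0,0,0,0, 0,0,0,0,0,0, 0,0,0,0,0,0, 0,0,0,0,0,0]'
python3 - <<'E'
from h import *
for c in("scene","top"):
    im=arm.camera(c);cv2.imwrite(f"pics/{c}3.png",im[:,:,::-1])
cv2.imwrite('pics/scene3z.png',cv2.resize(cv2.imread('pics/scene3.png')[120:270,200:400],None,fx=4,fy=4,interpolation=2))
cv2.imwrite('pics/top3z.png',cv2.resize(cv2.imread('pics/top3.png')[150:300,200:400],None,fx=4,fy=4,interpolation=2))
E
```

```text
clock: 6.1
tool_pos: [620.7, 248.6, 91.7]
tcp_rot: [0.0, 0.66, 0.751, 0.0]
contact_force: [0.7, 0.2, 0.3]
width: 21.8
clock: 6.6
tool_pos: [609.5, 247.0, 91.9]
tcp_rot: [0.001, 0.66, 0.751, 0.001]
contact_force: [1.3, 0.0, -2.4]
width: 21.9
clock: 7.1
tool_pos: [588.0, 244.6, 91.6]
tcp_rot: [-0.0, 0.66, 0.751, -0.0]
contact_force: [0.9, 0.2, -2.7]
width: 21.8
clock: 7.6
tool_pos: [558.1, 240.8, 91.8]
tcp_rot: [-0.0, 0.66, 0.751, 0.0]
contact_force: [-0.5, -0.0, -1.1]
width: 22.1
clock: 8.1
tool_pos: [558.9, 240.8, 91.7]
tcp_rot: [0.0, 0.66, 0.751, 0.0]
contact_force: [0.1, 0.0, -2.4]
width: 22.2
```

View pics/scene3z.png

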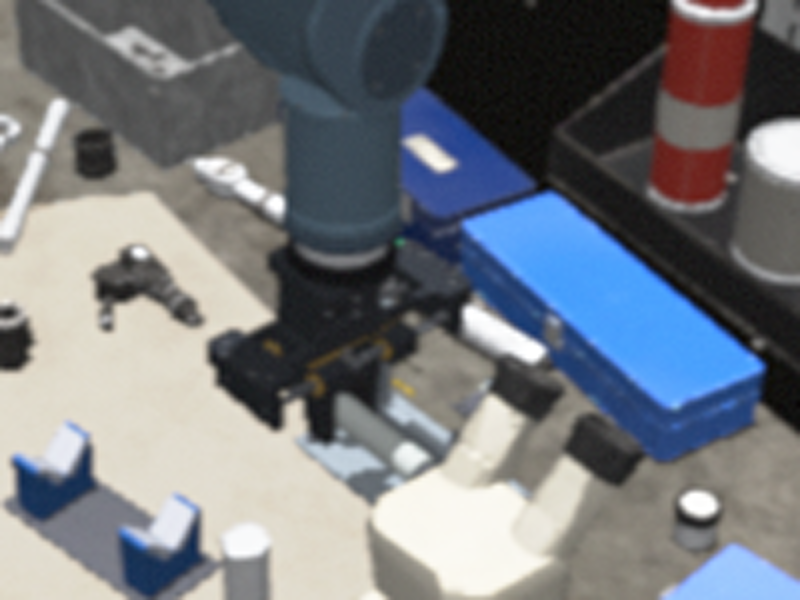

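View pics/top3z.png

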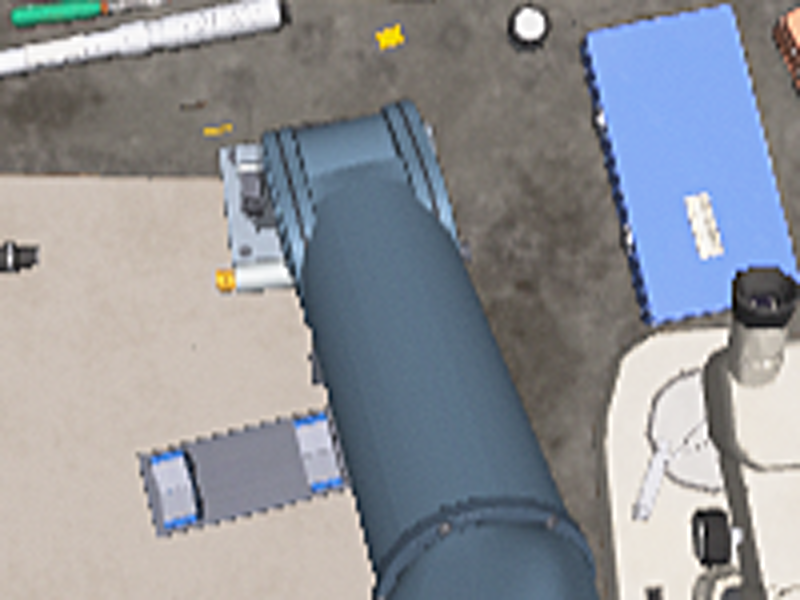

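```bash
python3 - <<'E'
from h import *
im=arm.camera("top")
cv2.imwrite('pics/top4z.png',cv2.resize(im[200:240,235:295,::-1],None,fx=12,fy=12,interpolation=2))
for p in [(253.8,220)]: print(onz("top",p,110))
a=np.radians(7.45);print(proj("top",[558.5-97*np.sin(a),241+97*np.cos(a),110]),proj("top",[558.5-85*np.sin(a),241+85*np.cos(a),110]))
E
sed -i 's/^fit("rack base.*/fit("tops",[o for o in a if o[1][2]==60],[400,322,.2])/;/^fit("rod"/d;/^fit("rack+rod/d' fit.py; python3 fit.py | grep deg
```

```text
[544.63021716 337.8168598  110.        ]
[[254.01740078 219.58040719]] [[257.93775286 219.11805527]]
cradle top [403.25 314.45   0.26] deg 14.837627733837744
cradle scene [407.19 314.1    0.27] deg 15.28955927129324
both [404.74 314.15   0.26] deg 14.946676941545608
tops [402.99 314.54   0.26] deg 14.86972914403891
```

View pics/top4z.png

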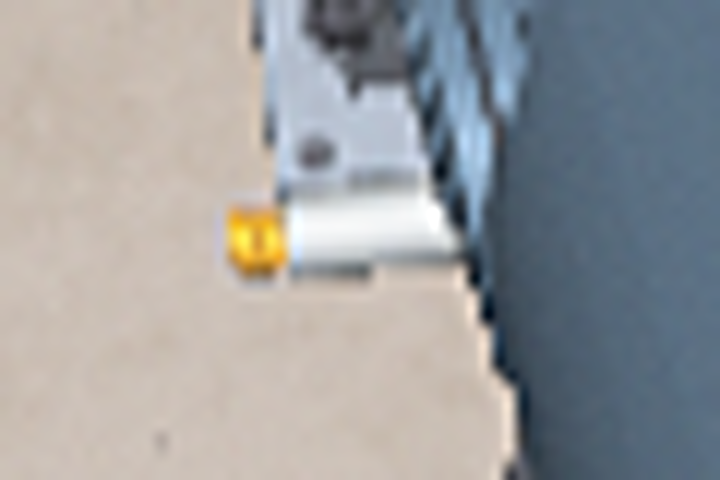

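The rod is out and held, and its brass tip at (254,220) matches the prediction, so it hasn't slipped in the grip. I carry it over the cradle.

```bash
python3 -m inch '[-0.014,0.0065,0.004,0,0,0.01, -0.03,0.014,0.008,0,0,0.025, -0.047,0.022,0.008,0,0,0.04, -0.064,0.030,0.008,0,0,0.055, -0.08,0.038,0.008,0,0,0.07]'
python3 -m inch '[-0.02,0.009,0,0,0,0.015, -0.04,0.018,0,0,0,0.03, -0.058,0.027,0,0,0,0.045, -0.07,0.033,0,0,0,0.055, -0.0753,0.0357,0,0,0,0.06]'
python3 -m inch '[0,0,0,0,0,0, 0,0,0,0,0,0, 0,0,0,0,0,0, 0,0,0,0,0,0, 0,0,0,0,0,0]'
python3 - <<'E'
from h import *
for c in("scene","top"):
    im=arm.camera(c);cv2.imwrite(f"pics/{c}5.png",im[:,:,::-1])
cv2.imwrite('pics/scene5z.png',cv2.resize(cv2.imread('pics/scene5.png')[180:290,170:320],None,fx=5,fy=5,interpolation=2))
cv2.imwrite('pics/top5z.png',cv2.resize(cv2.imread('pics/top5.png')[220:320,200:320],None,fx=6,fy=6,interpolation=2))
E
```

```text
clock: 8.75
tool_pos: [476.4, 279.9, 99.9]
tcp_rot: [-0.0, 0.632, 0.775, -0.0]
contact_force: [-0.5, -0.1, -3.1]
width: 21.9
clock: 9.25
tool_pos: [401.5, 315.5, 99.8]
tcp_rot: [-0.0, 0.609, 0.793, -0.0]
contact_force: [-0.4, -0.7, -2.9]
width: 22.1
clock: 9.75
tool_pos: [403.8, 314.2, 99.7]
tcp_rot: [0.0, 0.61, 0.792, 0.0]
contact_force: [-1.1, 0.1, -2.4]
width: 21.9
```

View pics/scene5z.png

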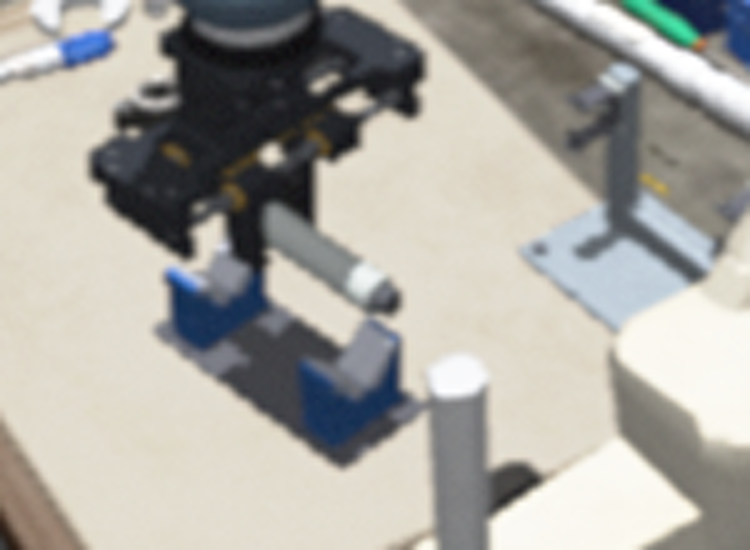

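View pics/top5z.png

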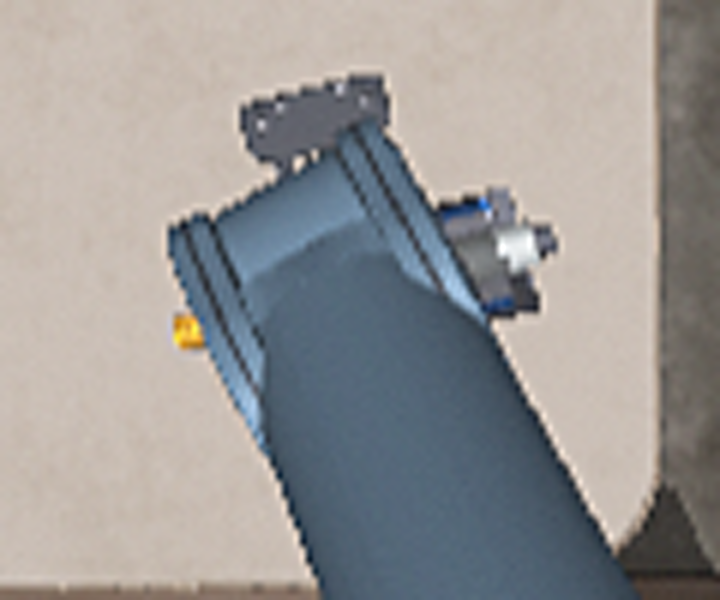

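```bash
python3 - <<'E'
from h import *
u=lambda x,y:((x+.5)/6-.5+200,(y+.5)/6-.5+220)
a=onz("top",u(177,331),118.7);b=onz("top",u(556,240),118.7);print(a,b,(a+b)/2,np.linalg.norm(a-b),np.degrees(np.arctan2(a[0]-b[0],b[1]-a[1])))
E
python3 -m inch '[0,0,-0.01,0,0,0, 0,0,-0.022,0,0,0, 0,0,-0.034,0,0,0, 0,0,-0.044,0,0,0, 0,0,-0.050,0,0,0]'
python3 -m inch '[0,0,-0.003,0,0,0, 0,0,-0.005,0,0,0, 0,0,-0.007,0,0,0, 0,0,-0.008,0,0,0, 0,0,-0.009,0,0,0]'
```

```text
[379.42366411 407.26330051 118.7       ] [426.35368595 220.52238979 118.7       ] [402.88867503 313.89284515 118.7       ] 192.5476426403243 -165.89308880463108
clock: 10.35
tool_pos: [402.7, 313.9, 48.2]
tcp_rot: [-0.0, 0.61, 0.793, -0.001]
contact_force: [0.5, -0.3, -2.4]
width: 22.2
clock: 10.85
tool_pos: [403.5, 314.7, 40.9]
tcp_rot: [0.0, 0.61, 0.793, 0.0]
contact_force: [-0.3, -0.1, -1.8]
width: 22.0
```

```bash
python3 -m inch '[0,0,-0.001,0,0,0, 0,0,-0.0015,0,0,0, 0,0,-0.002,0,0,0, 0,0,-0.0025,0,0,0, 0,0,-0.003,0,0,0]'
python3 -m inch '[0,0,-0.0003,0,0,0, 0,0,-0.0006,0,0,0, 0,0,-0.0009,0,0,0, 0,0,-0.0012,0,0,0, 0,0,-0.0015,0,0,0]'
python3 -c "
from h import *
im=arm.camera('scene');cv2.imwrite('pics/scene6z.png',cv2.resize(im[180:290,170:320,::-1],None,fx=5,fy=5,interpolation=2))"
```

```text
clock: 11.35
tool_pos: [403.4, 314.5, 37.7]
tcp_rot: [0.0, 0.61, 0.793, 0.0]
contact_force: [0.3, -0.2, -2.4]
width: 22.0
clock: 11.85
tool_pos: [404.0, 314.8, 36.6]
tcp_rot: [0.0, 0.61, 0.792, 0.001]
contact_force: [0.5, -0.2, 5.3]
width: 21.5
```

View pics/scene6z.png

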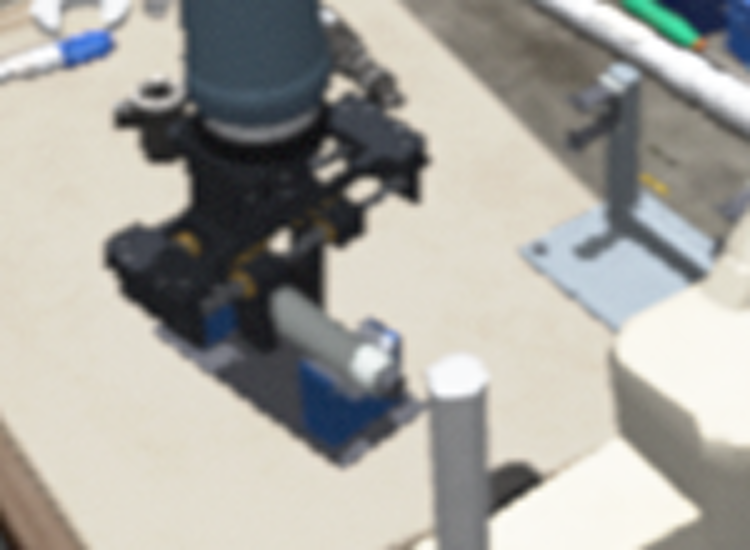

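It made contact at the seated height with about 5 N up and no side load. I ease the grip, then open and lift away.

```bash
python3 -m inch '[0,0,0,0,0,0, 0,0,0,0,0,0, 0,0,0,0,0,0, 0,0,0,0,0,0, 0,0,0,0,0,0]' - 4
python3 -m inch '[0,0,0,0,0,0, 0,0,0,0,0,0, 0,0,0,0,0,0, 0,0,0,0,0,0, 0,0,0,0,0,0]' 0.06
python3 -m inch '[0,0,0,0,0,0, 0,0,0,0,0,0, 0,0,0,0,0,0, 0,0,0,0,0,0, 0,0,0,0,0,0]'
python3 -m inch '[0,0,0.01,0,0,0, 0,0,0.03,0,0,0, 0,0,0.06,0,0,0, 0,0,0.09,0,0,0, 0,0,0.12,0,0,0]'
python3 -m inch '[0,0,0.03,0,0,0, 0,0,0.06,0,0,0, 0,0,0.09,0,0,0, 0,0,0.11,0,0,0, 0,0,0.12,0,0,0]'
```

```text
clock: 12.4
tool_pos: [403.9, 314.8, 36.5]
tcp_rot: [0.0, 0.61, 0.792, 0.001]
contact_force: [2.5, -0.6, 4.1]
width: 23.6
clock: 12.9
tool_pos: [403.0, 314.4, 36.0]
tcp_rot: [-0.0, 0.61, 0.793, -0.0]
contact_force: [-0.3, 0.6, 0.4]
width: 59.3
clock: 13.4
tool_pos: [403.3, 314.5, 36.2]
tcp_rot: [-0.0, 0.61, 0.793, -0.0]
contact_force: [0.6, -0.1, 0.3]
width: 60.0
clock: 13.9
tool_pos: [403.3, 314.3, 158.0]
tcp_rot: [0.0, 0.61, 0.792, 0.0]
contact_force: [-0.1, 0.9, -0.8]
width: 60.1
clock: 14.4
tool_pos: [403.9, 314.8, 278.7]
tcp_rot: [0.0, 0.61, 0.792, 0.002]
contact_force: [-0.3, 0.5, -0.5]
width: 60.1
```

```bash
python3 -m inch '[-0.01,0.04,0,0,0,0, -0.025,0.085,0,0,0,0, -0.04,0.13,0,0,0,0, -0.055,0.175,0,0,0,0, -0.07,0.22,0,0,0,0]'
python3 -m inch '[0,0,0,0,0,0, 0,0,0,0,0,0, 0,0,0,0,0,0, 0,0,0,0,0,0, 0,0,0,0,0,0]'
python3 - <<'E'
from h import *
for c in("scene","top"):
    im=arm.camera(c);cv2.imwrite(f"pics/{c}7.png",im[:,:,::-1])
cv2.imwrite('pics/scene7z.png',cv2.resize(cv2.imread('pics/scene7.png')[160:280,170:320],None,fx=5,fy=5,interpolation=2))
cv2.imwrite('pics/top7z.png',cv2.resize(cv2.imread('pics/top7.png')[180:300,170:320],None,fx=5,fy=5,interpolation=2))
E
```

```text
clock: 14.9
tool_pos: [332.3, 535.7, 275.8]
tcp_rot: [0.0, 0.61, 0.792, -0.001]
contact_force: [0.5, 0.7, 0.9]
width: 60.0
clock: 15.4
tool_pos: [334.2, 533.4, 276.5]
tcp_rot: [0.0, 0.611, 0.792, 0.0]
contact_force: [-0.0, 0.1, 1.4]
width: 59.8
```

View pics/scene7z.png

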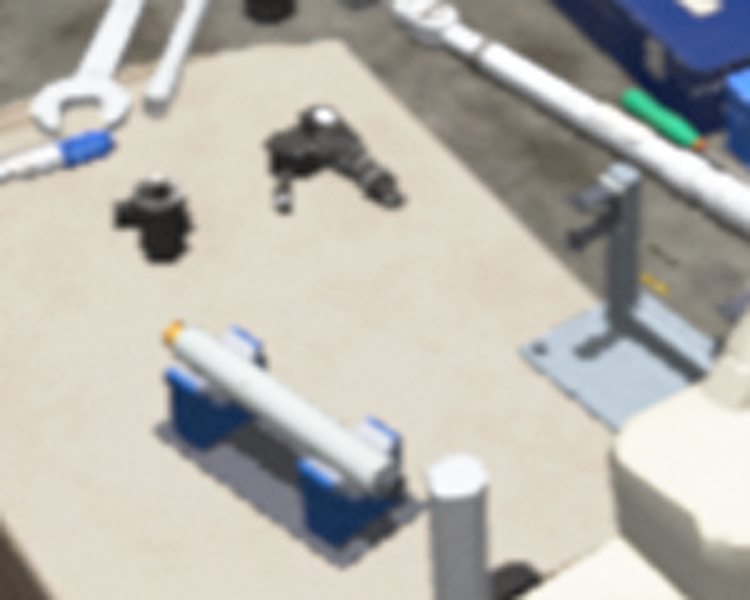

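View pics/top7z.png

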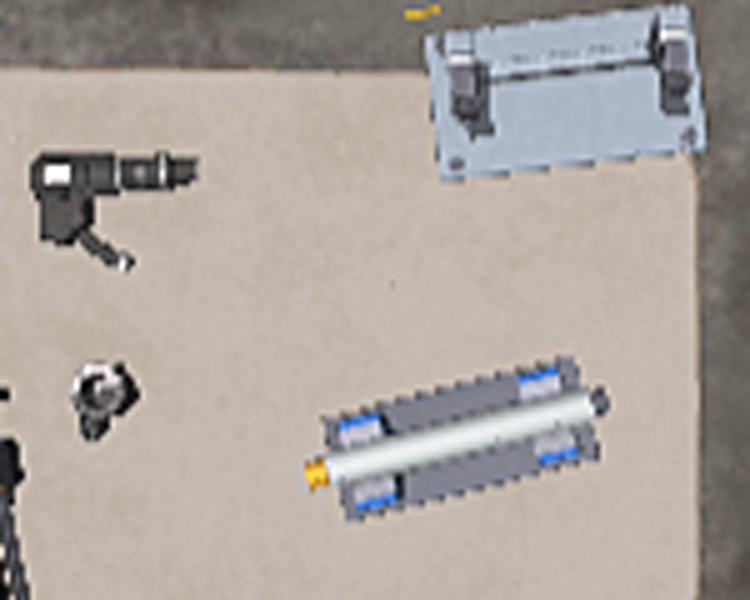

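```bash
python3 - <<'E'
from h import *
u=lambda x,y:((x+.5)/5-.5+170,(y+.5)/5-.5+180)
a=onz("top",u(305,475),55);b=onz("top",u(608,402),55);m=(a+b)/2;print(m,np.linalg.norm(a-b))
w=np.radians(14.87);d=m[:2]-[403.2,314.5];print("along",d@[-np.sin(w),np.cos(w)],"across",d@[np.cos(w),np.sin(w)])
print(arm.get_state()["qd"].round(3))
p,q=cv2.imread('pics/top0.png')[180:300,170:240],cv2.imread('pics/top7.png')[180:300,170:240]
print(np.abs(p.astype(int)-q).max(2)[:,12:].mean())
arm.sign_off()
E
```

```text
[402.77525915 315.77630108  55.        ] 194.5136358701512
along 1.342558371367622 across -0.08298350499944208
[-0.003  0.004 -0.005 -0.004 -0.001  0.001  0.001]
3.9073275862068964
the job is handed in; nothing more can be done
```

The rod is out of the clips, lying in both V-blocks, and I have handed the job in at about 15.5 s of the 43 s allowed.

- **Removal:** I gripped the rod at its middle from above and pulled it straight forward. No large force showed at the wrist between moves, and the rod did not slip in the grip.
- **Placing:** It made contact at the seated height with about 5 N of upward force and almost no side load. I eased the grip before opening, then lifted the arm and moved it well clear.
- **Final position:** The top camera puts the rod 0.1 mm off across the groove and 1.3 mm off along it, which is within the calibration error. The measured length of 194.5 mm matches the stated 194 mm.
- **Other things on the bench:** The valve body, pump barrel and clip holder look unmoved in the last pictures. I did not check the jar or the microscope in a final picture, but the arm stayed high and clear of both.
- **Disagreements:** The scene camera put the cradle about 4 mm further to the rear than the top camera. I trusted the top camera because it matched the actual grasp position of the rod. The clip holder's base also came out about 10 mm off-centre from the rod, so I went by the rod itself.

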